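Lock the second nut on the square machine foot

ROBOT

A 6-joint arm with a two-finger parallel gripper is mounted at the origin on a cart in front of the work surface, level with it; the furniture and walls round the work are solid. World frame = base frame: x ahead of the robot, y to its left, z up, the work surface at z = 0. Lengths are in m, angles in rad, forces in N, time in s.
With the tool pointing down it reaches from about 0.35 to 0.875 m from the base axis. Payload 4.2 kg.
Tool frame: the origin (TCP) lies at the very end of the fingers, on their centre line; the grasp point (between the pads) lies 19 mm behind it; z points along the fingers, y is the line along which they close (so a half turn about z gives the same grasp; the last joint's range is limited). The gripper opens to 87 mm and grips with 3 to 60 N. Pads are 19 mm wide; open, the fingers measure 117 mm over their backs; the gripper's body (75 mm by 190 mm) begins 51 mm behind the grasp point.
Start: joints at [-0.948, 0.385, 0.008, 0, -1.194, -0.259], TCP at [0.222, -0.584, 0.223] pointing down, gripper open.
Joint ranges: [-3.14, 3.14], [-1.21, 2.06], [-1.07, 1.41], [-3.16, 2.05], [-2.99, -0.16], [-3.1, 3.1]. Speed limits (rad/s): [2.79, 2.79, 3.14, 3.14, 3.14, 3.14].

INTERFACE

Orientations are given as a unit quaternion [x, y, z, w].
In Python, from bench import robot gives the robot as it stands. The module is installed in compiled form; this text tells all that it offers.
- The arm moves only by the tool drive_tool, never from a script. Its argument "increments" is a list of rows, each an object of numbers: "jaw": the opening in per cent of the stroke, from 0 (shut) to 100 (fully open); "x", "y", "z": the shift along the world's x, y, z in mm; "spin": the turn about the world's z in degrees. In form: [{"jaw": .., "x": .., "y": .., "z": .., "spin": ..}, ...]. A call has 1 to 5 rows; each row is the pose to reach, as a shift and turn from the pose commanded when the call began; what a row does not reach only later rows make up. A row lasts 1/10 s, in which the tool goes at most 50 mm and 8.59 degrees, less where a joint would pass 70% of its speed; a pose out of reach is approached as far as the arm can. A call with a gripper value outside its range is refused whole. The fingers move at their own pace and stop on an object; the grip force is fixed at half the most. Time passes only in rows, so rows that repeat a pose let the fingers close. It gives the time, the measured TCP pose, the force, the opening and the grip force at its end, in the units of the state.
- robot.read_state(): the state, without advancing time (a new reading comes with each control period).
- robot.read_camera(name): name is "scene" or "top"; returns a dict with "img" (480x640x3 uint8, red, green, blue), "mtx" (3x3 intrinsics, pixels), "xyz" and "attitude" of the camera in the world. Camera axes: x right, y down, z forward; pixel columns grow to the right and rows downward; lengths in m; the calibration is good to about 2 mm. A picture is of the moment at which its call begins. There is no depth.
- robot.hand_in(): hands the job in; it is judged then, once.
The state is a dict: "time": time; "joint_positions": joint angles; "joint_velocities": joint speeds; "joint_torque": joint torques, N m; "tcp_pos": TCP position; "orientation": TCP orientation; "contact_force": force on the tool from outside, world axes, zero at the start; "ft_torque": the same for the moment, N m; "grip_width": finger opening in m; "grasp_force": force on a finger pad.
Only numpy, scipy, OpenCV 4.12 (cv2) and the standard library are available. Lean on these libraries where they do the work, as an engineer would, in place of code of your own. Each camera call takes 0.05 s, during which the arm holds its last target. There are 200 camera calls.

TASK

Two machine feet are bolted to the bench, one with a square base plate and one with a round base, each with an upright threaded stud carrying two hexagon nuts one above the other. On the square foot, turn the upper nut clockwise (seen from above) to run it down onto the first nut, then tighten it at least a further 10 degrees past contact so that it is locked; let go of it when done. Leave the upper nut of the round foot as it is.

Things in the scene. Friction and masses are not known exactly. Their poses are not given: they have to be found in the camera images.
- lock_nut (a point): upper nut of the square foot (110 mm grey square plate): steel hexagon, 41 mm across flats, 47 across corners, 24 tall. Point: on the stud axis at the nut's mid-height. z up; x square to one pair of flats (others at 60 and 120 deg). It turns with the nut and sinks 12 mm a turn (coarse multi-start thread). Stud: 27 mm thick, top 84 mm above the bench, some 20 mm above the nut
- lock_nut_run (a joint): how far that nut has run down, rad of clockwise turn seen from above: starts at 0.2 to 0.6, stops at 1.2, where it touches the first nut (same width, does not turn, its top 38 mm above the bench). Needs only about 0.06 N m
- lock_nut_lock (a joint): how far that nut is tightened after contact, rad of further clockwise turn: starts at 0, grows only after contact against a steady 0.2 N m or so, stays where it is left, end stop at 1.0. The nut's whole turn is the sum of both joints
- round_nut_run (a joint): turn of the like upper nut on the round foot (round grey base, 114 mm diameter, same nuts and stud, 0.15 to 0.55 m to the left or right of the square foot), rad clockwise: stands at 0.4 and is to stay so

How it is judged:
By the outcome, as a careful person would: the job done as asked, in the order asked, and still so for the second after the job is handed in, with the robot touching nothing.
It also fails if it takes over 29 s, if anything falls off the work surface, if the arm or the gripper's body presses on something with over 40 N, if the wrist force passes 120 N, or if a joint passes its speed limit or range.

## Working session

There is one attempt and no reset: what is moved stays moved. The work goes in short steps, Python scripts to look and compute and a tool call to move; the robot and the scene stay as the last step left them, time stands still between calls to the robot, and variables do not carry over. Pictures are saved under pics/ and viewed, at most 10 in all, crops included, and the job is handed in when it is done.

Besides the shell and the picture viewer there is one more tool, called after "Emit:" as a command line: name --argument value ..., lists and objects as JSON in quotes. drive_tool: Moves the arm, as the interface text tells. Its arguments: {"type":"object","properties":{"increments":{"type":"array","items":{"type":"object","properties":{"jaw":{"type":"number"},"x":{"type":"number"},"y":{"type":"number"},"z":{"type":"number"},"spin":{"type":"number"}}}}},"required":["increments"]}

```bash
mkdir -p pics; cat > h.py <<'E'
import numpy as np, cv2
from scipy.spatial.transform import Rotation as R
from bench import robot
def cam(n,f=None):
    c=robot.read_camera(n)
    if f: cv2.imwrite('pics/'+f,c['img'][:,:,::-1])
    return c
def rot(c):
    a=np.array(c['attitude'],float)
    return R.from_quat(a).as_matrix() if a.size==4 else a.reshape(3,3)
def ray(c,u,v,z):
    d=rot(c)@np.linalg.solve(np.array(c['mtx']),[u,v,1.]); o=np.array(c['xyz'])
    return o+d*(z-o[2])/d[2]
def proj(c,p):
    q=np.array(c['mtx'])@(rot(c).T@(np.array(p)-c['xyz'])); return q[:2]/q[2]
E
python3 - <<'E'
from h import *
for n in('top','scene'):
    c=cam(n,n+'1.png');print(n,c['mtx'],c['xyz'],c['attitude'])
s=robot.read_state();print(s)
E
```

```text
top [[479.15170225   0.         314.33092301]
 [  0.         479.15170225 244.20110386]
 [  0.           0.           1.        ]] [ 0.41081319 -0.01641446  0.91804183] [-0.70185985  0.70673725 -0.06055768  0.06517648]
scene [[516.58443629   0.         310.01579499]
 [  0.         516.58443629 237.80735868]
 [  0.           0.           1.        ]] [ 0.09990162 -0.57248077  0.5359859 ] [ 0.81960396 -0.29915111  0.15988389 -0.46173056]
{'time': 0.1, 'joint_positions': array([-9.48383150e-01,  3.85496438e-01,  6.74261139e-03, -4.60700100e-04,
       -1.19403699e+00, -2.58602628e-01]), 'joint_velocities': array([-0.00276701,  0.00035259,  0.00240778,  0.00146356, -0.00050326,
        0.00207425]), 'joint_torque': array([ 1.47046944e-04, -3.91691709e+01,  1.87934643e+01,  4.23196614e+00,
        1.34732973e-02, -7.73633974e-05]), 'tcp_pos': array([ 0.22221739, -0.58356089,  0.22154729]), 'orientation': array([-1.80820085e-01,  9.83515662e-01,  9.93340450e-04, -2.31555635e-04]), 'contact_force': array([-0.06139698,  0.71286594, -0.13305146]), 'ft_torque': array([ 0.00615361, -0.02840587,  0.03339869]), 'grasp_force': 0.0, 'grip_width': 0.08705765150364425}
```

View pics/top1.png

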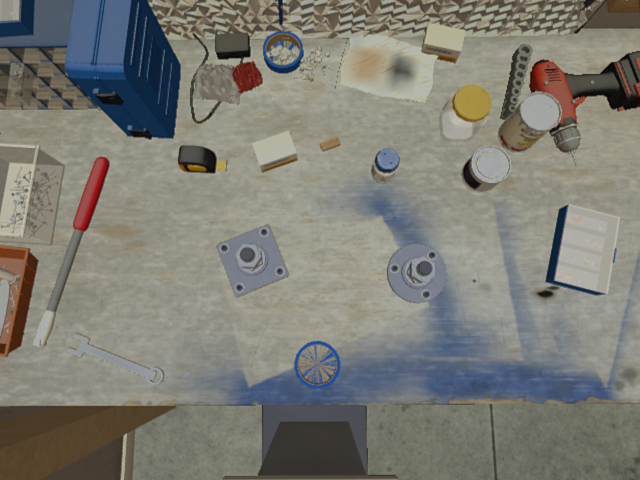

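View pics/scene1.png

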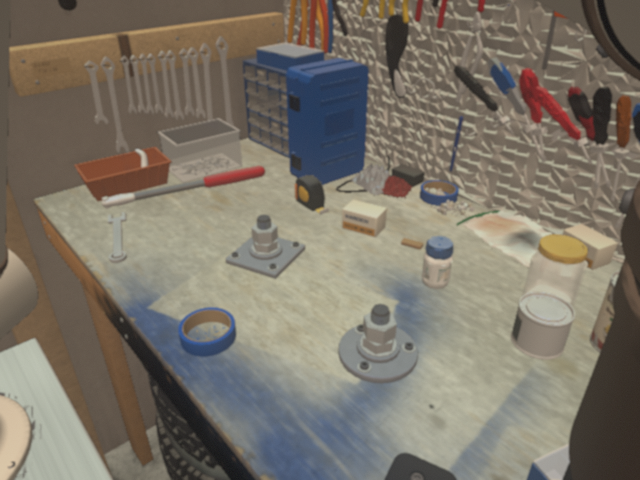

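The top view shows the square foot at about (252,260), with its nut at (250,257), and the round foot at (417,272). I'll crop in on the square foot's nut.

```bash
python3 - <<'E'
from h import *
t=cam('top');s=cam('scene')
np.set_printoptions(precision=4,suppress=True)
# plate corners by hue-ish bluish grey mask
im=t['img'].astype(int); 
m=((im[:,:,2]-im[:,:,0]>3)).astype(np.uint8)*255
m[:, :210]=0;m[:,295:]=0;m[:220]=0;m[302:]=0
m=cv2.morphologyEx(m,cv2.MORPH_CLOSE,np.ones((7,7)));m=cv2.morphologyEx(m,cv2.MORPH_OPEN,np.ones((5,5)))
cs,_=cv2.findContours(m,0,1);c=max(cs,key=cv2.contourArea)
r=cv2.minAreaRect(c);print(r)
b=np.array([ray(t,*p,0.008) for p in cv2.boxPoints(r)]);ctr=b.mean(0);print(b,ctr,np.linalg.norm(np.diff(b,axis=0),axis=1))
for z in(0,.014,.038,.064,.084):print(z,proj(t,[*ctr[:2],z]),proj(s,[*ctr[:2],z]))
a=cv2.resize(t['img'][232:287,220:290],(560,440),interpolation=cv2.INTER_CUBIC)
e=cv2.resize(s['img'][205:265,225:305],(560,420),interpolation=cv2.INTER_CUBIC)
cv2.imwrite('pics/a.png',a[:,:,::-1]);cv2.imwrite('pics/b.png',e[:,:,::-1])
E
```

```text
((251.6551513671875, 260.137939453125), (54.59442901611328, 56.079994201660156), 68.19859313964844)
[[0.5741 0.18   0.008 ]
 [0.6145 0.0798 0.008 ]
 [0.5151 0.04   0.008 ]
 [0.4762 0.1386 0.008 ]] [0.545  0.1096 0.008 ] [0.1081 0.107  0.106 ]
0 [252.2099 260.4562] [264.8145 256.5643]
0.014 [251.2215 259.4019] [264.3648 250.3064]
0.038 [249.4558 257.5185] [263.578  239.3544]
0.064 [247.4342 255.362 ] [262.7018 227.159 ]
0.084 [245.7959 253.6144] [262.0103 217.5347]
```

View pics/a.png

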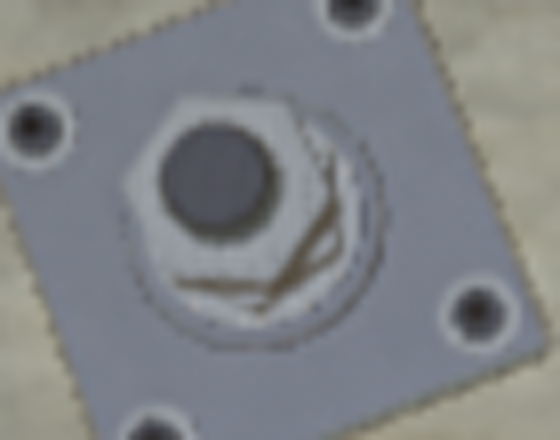

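View pics/b.png

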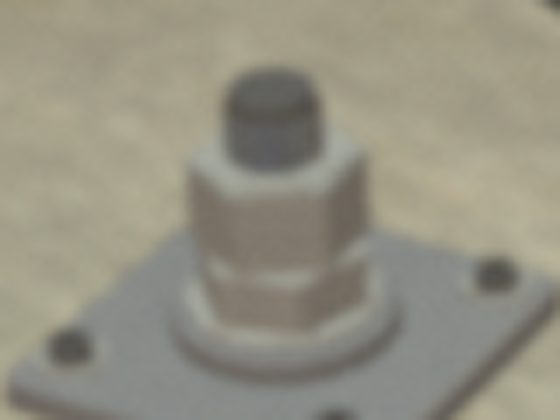

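Crop a (8x) shows the stud top at about crop (220,182). The upper hexagon's corners are near (127,183), (180,97), (285,97), (338,195), (268,290) and (178,283), so one flat pair runs almost horizontally in the image. Crop b shows the upper nut standing just above the lower one.

```bash
python3 - <<'E'
from h import *
np.set_printoptions(precision=4,suppress=True)
t=cam('top');s=cam('scene')
g=t['img'][232:287,220:290].mean(2)
m=(cv2.resize(g,(560,440),interpolation=cv2.INTER_CUBIC)<100).astype(np.uint8)
m[:110]=0;m[255:]=0;m[:,:150]=0;m[:,290:]=0
cs,_=cv2.findContours(m,0,1);(x,y),(w,h),_=cv2.fitEllipse(max(cs,key=cv2.contourArea));print(x,y,w,h)
f=lambda x,y,z:ray(t,220+(x+.5)/8-.5,232+(y+.5)/8-.5,z)
st=f(x,y,.084);print('stud',st)
P=np.array([f(*p,.0635) for p in[(127,183),(180,97),(285,97),(338,195),(268,290),(178,283)]])
print('hex ctr',P.mean(0))
for c in(st,P.mean(0)):
    a=np.degrees(np.arctan2(*(P-c)[:,[1,0]].T));print(a%60,np.linalg.norm((P-c)[:,:2],axis=1))
for z in(.0635,.084):print(proj(s,[*st[:2],z]))
# stud in scene
print('scene stud ray', [225+(272)/7-.5,205+85/7-.5])
E
```

```text
219.76023864746094 182.89825439453125 113.64360809326172 118.2621841430664
stud [0.5435 0.1074 0.084 ]
hex ctr [0.545  0.1082 0.0635]
[21.9582 28.3485 33.5074 30.7203 21.3061 28.2935] [0.0243 0.0262 0.0256 0.0237 0.0227 0.0229]
[25.3175 28.263  30.1875 27.2098 21.8852 31.9352] [0.0232 0.0245 0.0246 0.0246 0.0244 0.0237]
[262.7619 228.1308]
[262.0521 218.2531]
scene stud ray [263.35714285714283, 216.64285714285714]
```

Emit:
drive_tool --increments '[{"x": 35,"y": 35},{"x": 70,"y": 70},{"x": 105,"y": 105},{"x": 140,"y": 140},{"x": 175,"y": 175}]'

```text
invalid input at $.increments[0]: expected keys jaw, x, y, z, spin
```

Emit:
drive_tool --increments '[{"jaw": 100,"x": 20,"y": 40,"z": 0,"spin": 0},{"jaw": 100,"x": 40,"y": 80,"z": 0,"spin": 0},{"jaw": 100,"x": 60,"y": 120,"z": 0,"spin": 0},{"jaw": 100,"x": 80,"y": 160,"z": 0,"spin": 0},{"jaw": 100,"x": 100,"y": 200,"z": 0,"spin": 0}]'

```text
time: 0.8
tcp_pos: [0.3228, -0.3825, 0.2226]
orientation: [-0.181, 0.984, -0.0, 0.0]
contact_force: [0.9, -0.3, 0.5]
grip_width: 0.0867
grasp_force: 0.0
```

Emit:
drive_tool --increments '[{"jaw": 100,"x": 20,"y": 40,"z": 0,"spin": 0},{"jaw": 100,"x": 40,"y": 80,"z": 0,"spin": 0},{"jaw": 100,"x": 60,"y": 120,"z": 0,"spin": 0},{"jaw": 100,"x": 80,"y": 160,"z": 0,"spin": 0},{"jaw": 100,"x": 100,"y": 200,"z": 0,"spin": 0}]'

```text
time: 1.3
tcp_pos: [0.4229, -0.1823, 0.2229]
orientation: [-0.181, 0.983, -0.0, 0.0]
contact_force: [0.4, -0.8, -0.1]
grip_width: 0.0871
grasp_force: 0.0
```

Emit:
drive_tool --increments '[{"jaw": 100,"x": 20,"y": 45,"z": 0,"spin": 0},{"jaw": 100,"x": 40,"y": 90,"z": 0,"spin": 0},{"jaw": 100,"x": 60,"y": 135,"z": 0,"spin": 0},{"jaw": 100,"x": 80,"y": 180,"z": 0,"spin": 0},{"jaw": 100,"x": 100,"y": 225,"z": 0,"spin": 0}]'

```text
time: 1.8
tcp_pos: [0.5228, 0.043, 0.2229]
orientation: [-0.181, 0.983, 0.0, 0.0]
contact_force: [1.0, -1.1, 0.7]
grip_width: 0.0867
grasp_force: 0.0
```

```bash
cat > st.py <<'E'
from h import *
np.set_printoptions(precision=4,suppress=True)
s=robot.read_state()
for k in('time','joint_positions','tcp_pos','contact_force','ft_torque','grip_width','grasp_force'):print(k,s[k])
y=R.from_quat(s['orientation']).as_matrix();print('yaw y',np.degrees(np.arctan2(y[1,1],y[0,1])),y[:,2])
E
python3 st.py
```

```text
time 1.8
joint_positions [ 0.3916  0.2133 -0.2365  0.0001 -1.1204 -1.5982]
tcp_pos [0.5228 0.043  0.2229]
contact_force [ 0.9505 -1.0991  0.7242]
ft_torque [-0.0085 -0.0706  0.0151]
grip_width 0.08670714818373787
grasp_force 0.0
yaw y 110.87018160571834 [ 0.0007  0.0002 -1.    ]
```

Emit:
drive_tool --increments '[{"jaw": 100,"x": 10,"y": 30,"z": 0,"spin": 8},{"jaw": 100,"x": 21,"y": 65,"z": 0,"spin": 16},{"jaw": 100,"x": 21,"y": 65,"z": 0,"spin": 24},{"jaw": 100,"x": 21,"y": 65,"z": -20,"spin": 32},{"jaw": 100,"x": 21,"y": 65,"z": -40,"spin": 40}]'

```text
time: 2.3
tcp_pos: [0.5438, 0.1067, 0.1825]
orientation: [-0.509, 0.861, -0.0, 0.001]
contact_force: [0.1, -0.6, -0.6]
grip_width: 0.0871
grasp_force: 0.0
```

Emit:
drive_tool --increments '[{"jaw": 100,"x": 0,"y": 0,"z": -20,"spin": 8},{"jaw": 100,"x": 0,"y": 0,"z": -40,"spin": 16},{"jaw": 100,"x": 0,"y": 0,"z": -60,"spin": 24},{"jaw": 100,"x": 0,"y": 0,"z": -80,"spin": 26.5},{"jaw": 100,"x": 0,"y": 0,"z": -85,"spin": 26.5}]'

```text
time: 2.8
tcp_pos: [0.5419, 0.1053, 0.0954]
orientation: [-0.69, 0.724, 0.001, -0.002]
contact_force: [-0.1, 0.0, 0.8]
grip_width: 0.0871
grasp_force: 0.0
```

```bash
python3 st.py; python3 - <<'E'
from h import *
s=cam('scene');t=cam('top')
a=cv2.resize(s['img'][165:285,185:345],(640,480),interpolation=cv2.INTER_CUBIC)
cv2.imwrite('pics/c.png',a[:,:,::-1])
E
```

```text
time 2.8
joint_positions [ 0.4853  0.3911 -0.3378 -0.0007 -0.8465 -0.5319]
tcp_pos [0.5419 0.1053 0.0954]
contact_force [-0.1254  0.0311  0.7869]
ft_torque [-0.0354  0.161   0.0092]
grip_width 0.08711196699726212
grasp_force 0.0
yaw y 177.3058593984807 [-0.0043 -0.0017 -1.    ]
```

View pics/c.png

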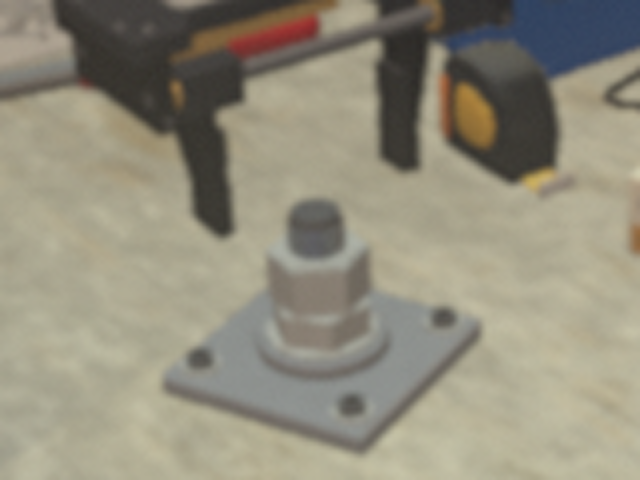

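The crop shows the fingers straddling the stud axis, with their midpoint at about (308,195) against the stud top at (316,210). That is consistent with TCP z ≈ 0.095. Next I go down.

Emit:
drive_tool --increments '[{"jaw": 100,"x": 0,"y": 0,"z": -20,"spin": 0},{"jaw": 100,"x": 0,"y": 0,"z": -40,"spin": 0},{"jaw": 100,"x": 0,"y": 0,"z": -52,"spin": 0},{"jaw": 100,"x": 0,"y": 0,"z": -55,"spin": 0},{"jaw": 100,"x": 0,"y": 0,"z": -55,"spin": 0}]'

```text
time: 3.4
tcp_pos: [0.5439, 0.1061, 0.043]
orientation: [-0.691, 0.723, -0.0, 0.0]
contact_force: [-0.0, -0.9, -0.6]
grip_width: 0.087
grasp_force: 0.0
```

```bash
python3 st.py
```

```text
time 3.4
joint_positions [ 0.4853  0.4622 -0.3877  0.0004 -0.7204 -0.532 ]
tcp_pos [0.5439 0.1061 0.043 ]
contact_force [-0.0212 -0.9281 -0.6491]
ft_torque [ 0.0025  0.0855 -0.0101]
grip_width 0.0870023499120797
grasp_force 0.0
yaw y 177.34702423114527 [ 0.0006 -0.     -1.    ]
```

Next, shift y by +1.5 mm and close.

Emit:
drive_tool --increments '[{"jaw": 100,"x": 0.5,"y": 1.5,"z": 0,"spin": 0},{"jaw": 40,"x": 0.5,"y": 1.5,"z": 0,"spin": 0},{"jaw": 35,"x": 0.5,"y": 1.5,"z": 0,"spin": 0},{"jaw": 35,"x": 0.5,"y": 1.5,"z": 0,"spin": 0},{"jaw": 35,"x": 0.5,"y": 1.5,"z": 0,"spin": 0}]'

```text
time: 3.9
tcp_pos: [0.544, 0.1075, 0.0428]
orientation: [-0.691, 0.723, -0.0, 0.0]
contact_force: [0.2, 0.8, -0.4]
grip_width: 0.0627
grasp_force: 0.0
```

Emit:
drive_tool --increments '[{"jaw": 35,"x": 0,"y": 0,"z": 0,"spin": 0},{"jaw": 35,"x": 0,"y": 0,"z": 0,"spin": 0}]'

```text
time: 4.1
tcp_pos: [0.5439, 0.1074, 0.0426]
orientation: [-0.691, 0.723, 0.0, -0.0]
contact_force: [-0.8, 0.3, 0.0]
grip_width: 0.0467
grasp_force: 0.0
```

```bash
python3 st.py
```

```text
time 4.1
joint_positions [ 0.4873  0.4634 -0.3866 -0.     -0.7208 -0.5337]
tcp_pos [0.5439 0.1074 0.0426]
contact_force [-0.8382  0.3196  0.005 ]
ft_torque [ 0.0357  0.111  -0.0094]
grip_width 0.04666453127470665
grasp_force 0.000184184780858479
yaw y 177.34031836285865 [-0.  0. -1.]
```

Emit:
drive_tool --increments '[{"jaw": 30,"x": 0,"y": 0,"z": 0,"spin": 0},{"jaw": 30,"x": 0,"y": 0,"z": 0,"spin": 0},{"jaw": 30,"x": 0,"y": 0,"z": 0,"spin": 0},{"jaw": 30,"x": 0,"y": 0,"z": 0,"spin": 0}]'

```text
time: 4.5
tcp_pos: [0.5467, 0.1079, 0.0429]
orientation: [-0.691, 0.723, -0.001, 0.002]
contact_force: [6.0, -2.3, -4.6]
grip_width: 0.0408
grasp_force: 30.0
```

```bash
python3 st.py
```

```text
time 4.5
joint_positions [ 0.4865  0.4643 -0.3844  0.0021 -0.7167 -0.5339]
tcp_pos [0.5467 0.1079 0.0429]
contact_force [ 6.0192 -2.2592 -4.6471]
ft_torque [-0.5339 -1.7117 -0.0414]
grip_width 0.040801369573119514
grasp_force 29.978383923880756
yaw y 177.37232047001737 [ 0.0054  0.0013 -1.    ]
```

Grip width is 40.8 mm, so the pads are flush on the flats, and the axis lies about 3 mm further in x. I'll shift the centre and turn clockwise.

Emit:
drive_tool --increments '[{"jaw": 30,"x": 3,"y": 0.5,"z": 0,"spin": 0},{"jaw": 30,"x": 3,"y": 0.5,"z": -0.2,"spin": -5},{"jaw": 30,"x": 3,"y": 0.5,"z": -0.4,"spin": -12},{"jaw": 30,"x": 3,"y": 0.5,"z": -0.6,"spin": -19},{"jaw": 30,"x": 3,"y": 0.5,"z": -0.8,"spin": -26}]'

```text
time: 5.0
tcp_pos: [0.5461, 0.108, 0.0419]
orientation: [-0.508, 0.861, 0.0, -0.001]
contact_force: [-1.9, 0.5, 2.3]
grip_width: 0.0407
grasp_force: 30.0
```

```bash
python3 st.py
```

```text
time 5.0
joint_positions [ 0.486   0.4681 -0.3799 -0.0008 -0.7246 -0.9904]
tcp_pos [0.5461 0.108  0.0419]
contact_force [-1.8961  0.4792  2.3434]
ft_torque [0.4727 0.6856 0.0517]
grip_width 0.04070821195364629
grasp_force 29.98095319373533
yaw y 151.0670462683438 [-0.0018 -0.0003 -1.    ]
```

Turning well at a steady 40.7 mm, with torque about 0.05 N m (running down). I'll continue.

Emit:
drive_tool --increments '[{"jaw": 30,"x": -0.5,"y": 0,"z": -0.2,"spin": -7},{"jaw": 30,"x": -0.5,"y": 0,"z": -0.4,"spin": -14},{"jaw": 30,"x": -0.5,"y": 0,"z": -0.6,"spin": -21},{"jaw": 30,"x": -0.5,"y": 0,"z": -0.8,"spin": -28},{"jaw": 30,"x": -0.5,"y": 0,"z": -0.8,"spin": -35}]'

```text
time: 5.5
tcp_pos: [0.5455, 0.1086, 0.0412]
orientation: [-0.226, 0.974, 0.0, -0.001]
contact_force: [-4.3, 3.7, 3.6]
grip_width: 0.0407
grasp_force: 30.1
```

```bash
python3 st.py
```

```text
time 5.5
joint_positions [ 0.4873  0.4683 -0.3815 -0.0016 -0.7223 -1.6013]
tcp_pos [0.5455 0.1086 0.0412]
contact_force [-4.253   3.7286  3.6071]
ft_torque [1.2394 1.1042 0.2104]
grip_width 0.040709955305269475
grasp_force 30.14454396441579
yaw y 116.10956302573958 [-0.0016  0.0003 -1.    ]
```

Emit:
drive_tool --increments '[{"jaw": 30,"x": 0,"y": 0,"z": 0,"spin": -7},{"jaw": 30,"x": 0,"y": 0,"z": 0,"spin": -14},{"jaw": 30,"x": 0,"y": 0,"z": 0,"spin": -16},{"jaw": 30,"x": 0,"y": 0,"z": 0,"spin": -16}]'

```text
time: 5.9
tcp_pos: [0.5453, 0.109, 0.0412]
orientation: [-0.09, 0.996, 0.0, -0.001]
contact_force: [-4.5, 4.4, 4.1]
grip_width: 0.0408
grasp_force: 30.0
```

```bash
python3 st.py
```

```text
time 5.9
joint_positions [ 0.4879  0.4682 -0.3815 -0.0023 -0.7222 -1.8764]
tcp_pos [0.5453 0.109  0.0412]
contact_force [-4.4748  4.4158  4.1058]
ft_torque [1.4919 1.2207 0.1134]
grip_width 0.04075384547959879
grasp_force 29.98832720099017
yaw y 100.34370648528004 [-0.0017  0.0008 -1.    ]
```

At 61° the torque had risen to 0.21 N m, which means contact was made. The total turn is 77° = 1.34 rad, so the lock is at least 0.34 rad. Release and retreat.

Emit:
drive_tool --increments '[{"jaw": 100,"x": 0,"y": 0,"z": 0,"spin": 0},{"jaw": 100,"x": 0,"y": 0,"z": 0,"spin": 0},{"jaw": 100,"x": 0,"y": 0,"z": 0,"spin": 0},{"jaw": 100,"x": 0,"y": 0,"z": 0,"spin": 0},{"jaw": 100,"x": 0,"y": 0,"z": 0,"spin": 0}]'

```text
time: 6.4
tcp_pos: [0.5464, 0.1077, 0.0408]
orientation: [-0.09, 0.996, -0.0, -0.0]
contact_force: [-0.9, 0.4, 0.6]
grip_width: 0.0727
grasp_force: 0.0
```

Emit:
drive_tool --increments '[{"jaw": 100,"x": 0,"y": 0,"z": 15,"spin": 0},{"jaw": 100,"x": 0,"y": 0,"z": 50,"spin": 0},{"jaw": 100,"x": 0,"y": 0,"z": 95,"spin": 0},{"jaw": 100,"x": 0,"y": 0,"z": 140,"spin": 0},{"jaw": 100,"x": 0,"y": 0,"z": 150,"spin": 0}]'

```text
time: 6.9
tcp_pos: [0.5494, 0.1087, 0.197]
orientation: [-0.091, 0.996, 0.001, 0.005]
contact_force: [0.5, 0.5, -0.5]
grip_width: 0.0869
grasp_force: 0.0
```

```bash
python3 st.py; python3 - <<'E'
from h import *
s=cam('scene')
a=cv2.resize(s['img'][165:285,185:345],(640,480),interpolation=cv2.INTER_CUBIC)
cv2.imwrite('pics/d.png',a[:,:,::-1])
E
```

```text
time 6.9
joint_positions [ 0.4858  0.2891 -0.2019  0.0022 -1.0688 -1.8763]
tcp_pos [0.5494 0.1087 0.197 ]
contact_force [ 0.5307  0.5156 -0.5219]
ft_torque [-0.0108 -0.0555  0.0582]
grip_width 0.08692286789512726
grasp_force 0.0
yaw y 100.39215851276938 [ 0.0106  0.0035 -0.9999]
```

View pics/d.png

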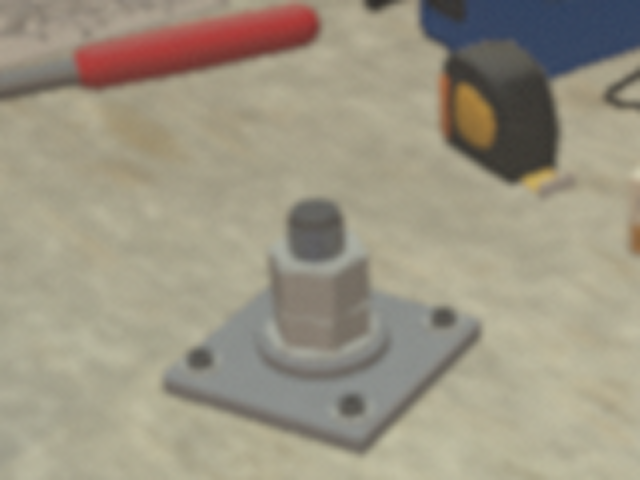

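The crop shows the upper nut seated on the lower one: the gap line at about (318,318) has closed and the gripper is clear.

```bash
python3 -c "
from bench import robot
print(robot.hand_in())"
```

```text
the job is handed in; nothing more can be done
None
```

I turned the square foot's upper nut 77° clockwise down onto the first nut, at least 0.34 rad (about 20°) past contact by calculation, then let go; the round foot was not touched, and the job was handed in at about 7 s.

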